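# Register a relief block in the lock-up board and wedge it fast

### The arm

A 6-joint arm with a two-finger parallel gripper is mounted at the origin on the work surface; the furniture and walls round the work are solid. World frame = base frame: x ahead of the robot, y to its left, z up, the work surface at z = 0. Lengths are in m, angles in rad, forces in N, time in s.
With the tool pointing down it reaches from about 0.275 to 0.75 m from the base axis. Payload 10.2 kg.
Tool frame: the origin (TCP) lies midway between the tips of the shut fingers; the grasp point (between the pads) lies 19 mm behind it (env.hold_point_z is the distance from the TCP to the grasp point, in m); z points along the fingers, y is the line along which they close (so a half turn about z gives the same grasp; the last joint's range is limited). The gripper opens to 85 mm and grips with 20 to 120 N. Pads are 22 mm wide; open, the fingers measure 114 mm over their backs; the gripper's body (76 mm by 85 mm) begins 54 mm behind the grasp point. The pads swing forward as they close: fully open they stand 13 mm farther back than shut.
Start: joints at [-1.396, 0.313, 1.498, -0, 1.331, -0.223], TCP at [0.203, -0.484, 0.231] pointing down, gripper open.
Joint ranges: [-2.94, 2.94], [-0.97, 2.17], [0.19, 2.56], [-1.23, 4.37], [0.02, 3.11], [-2.88, 2.88]. Speed limits (rad/s): [2.39, 2.39, 3.01, 3.14, 3.14, 3.14].

### API

Orientations are given as a unit quaternion [x, y, z, w].
In Python, from bench import env, kinematics, monitor, eyes, job gives the robot as it stands. The module is installed in compiled form; this text tells all that it offers. Calls block until the motion is done:
- env.reach(position, orientation): joint-space move of the TCP to a pose.
- env.movel(position, velocity=0.15, frame=None, guard=None): straight line of the TCP; frame=None keeps the orientation; velocity is the mean speed in m/s. With guard (N) it stops when the force on the tool has changed by that much, and returns True; else False.
- env.set_joints(angles): joint-space move.
- env.release() and env.close_gripper(effort=None): open the fingers fully, or close them until they stop; effort is the grip in N (None keeps the last).
- env.hold(seconds).
- kinematics.ik(position, orientation): joint angles nearest the present ones, or None.
- monitor.sense(): the state.
- eyes.grab_frame(name): name is "scene" or "top" or "wrist"; returns a dict with "frame" (384x512x3 uint8, red, green, blue), "mtx" (3x3 intrinsics, pixels), "view" (4x4, takes a point from world to camera coordinates). Camera axes: x right, y down, z forward; pixel columns grow to the right and rows downward; lengths in m; the calibration is good to about 2 mm. A picture is of the moment at which its call begins. There is no depth.
A pose or a line that the arm cannot do raises env.MotionError and nothing moves.
- job.hand_in(): hands the job in; it is judged then, once.
The state is a dict: "clock": time; "joints": joint angles; "qvel": joint speeds; "joint_efforts": joint torques, N m; "position": TCP position; "ee_rot": TCP orientation; "contact_force": force on the tool from outside, world axes, zero at the start; "ft_torque": the same for the moment, N m; "finger_gap": opening from 0.0 (shut) to 1.0 (fully open); "gripper_force": force on a finger pad.
Only numpy, scipy, OpenCV 4.12 (cv2) and the standard library are available. Lean on these libraries where they do the work, as an engineer would, in place of code of your own. Each camera call takes 0.05 s, during which the arm holds its last target. There are 200 camera calls.

### The job

Lock the relief block up for proofing: push it along the board until its far end sits squarely on the head stop and its right side lies flush along the fence, then slide the loose wooden wedge, thin end first and straight side to the block, into the gap between the block and the slanting rail and push it in until it is tight. Leave the gesso tin, the bottle and the pigment jar where they stand.

Things in the scene. Friction and masses are not known exactly. Their poses are not given: they have to be found in the camera images.
- board: Lock-up board, fixed, plywood deck 9 mm thick. Origin on the table under the home of the block's centre; x away from the robot (towards the head stop), y left, z up. Fence: face y = -30, from x = -103 to 95 mm. Head stop: face x = 75, y = -30 to 50 mm. Slanting rail: face from (-31, 60) to (74, 49) mm. All three reach z = 33 mm. The deck runs back to x = -105 mm.
- block_home (a point): Point fixed on the board, at (0, 0, 26) mm of its frame, same axes: the block's centre when registered. (Elsewhere, fixed in the room: the head of a black clamp arm hangs at x = 0.13 to 0.22, y = 0.16 to 0.25, z = 0.29 to 0.47 m; its rod rises from there to (-0.33, 0.26, 0.72) m. Some arms' shoulders meet it unless they work from the right, hand leaning up to 1.1 rad.)
- wedge_home (a point): Point fixed on the board, at (-20, 44, 26) mm of its frame, same axes: the wedge's centre when it is tight between the registered block (left side at y = 30 mm) and the rail. Its thin end is then at x = 45 mm and its thick end at x = -85 mm, 10 mm proud of the block's near end.
- block_center (a point): Centre of the relief block, wood with a black inked face up: 150 mm (its x, roughly along the board's x) by 60 mm (y) by 34 mm thick, 0.2 kg. It starts on the deck (underside at 9 mm), short of the head stop, askew and off the fence.
- wedge_center (a point): Centre of the loose wooden wedge: 130 mm long (its x, thin end at +x), 34 mm thick, width 22 mm at the thin end and 35 mm at the thick end; straight side at its y = -14 mm, tapered side (1 in 10) at its +y; 80 g. Starts flat on the table left of the board, thin end away from the robot.
- gesso_tin: Bystander: round tin, 78 mm across, 74 mm high; origin at the centre of its underside, z up.
- tall_bottle: Bystander: clear glass bottle with a yellow cap, 63 mm across, 232 mm high; origin at the centre of its underside, z up.
- pigment_jar: Bystander: glass jar of green pigment with a black lid, 56 mm across, 89 mm high; origin at the centre of its underside, z up.

How it is judged:
By the outcome, as a careful person would: the job done as asked, in the order asked, and still so for the second after the job is handed in, with the robot touching nothing.
It also fails if it takes over 67 s, if anything falls off the work surface, if the arm or the gripper's body presses on something with over 40 N, if the wrist force passes 120 N, or if a joint passes its speed limit or range.

## Working session

There is one attempt and no reset: what is moved stays moved. The work goes in short steps, each a Python script; the robot and the scene stay as the last script left them, time stands still between calls to the robot, and variables do not carry over. Pictures are saved under pics/ and viewed, at most 10 in all, crops included, and the job is handed in when it is done.

```bash
mkdir -p pics; ls
python3 - <<'E'
from bench import env,kinematics,monitor,eyes,job
import cv2,numpy as np
np.set_printoptions(precision=4,suppress=True)
for n in ("scene","top"):
    f=eyes.grab_frame(n); cv2.imwrite(f"pics/{n}0.png",f["frame"][:,:,::-1]); np.savez(f"{n}0.npz",**f)
    print(n,f["mtx"],f["view"])
s=monitor.sense(); print(s["clock"],s["position"],s["ee_rot"],s["finger_gap"],env.hold_point_z)
E
```

```text
pics
scene [[380.4023   0.     263.7933]
 [  0.     380.4023 195.3065]
 [  0.       0.       1.    ]] [[-0.8829 -0.4692 -0.0181  0.4471]
 [-0.2477  0.4982 -0.8309  0.2246]
 [ 0.3989 -0.7292 -0.5561  0.5966]
 [ 0.      0.      0.      1.    ]]
top [[462.0455   0.     245.1885]
 [  0.     462.0455 185.2142]
 [  0.       0.       1.    ]] [[-0.06   -0.9982 -0.0008 -0.0401]
 [-0.9714  0.0586 -0.2301  0.5426]
 [ 0.2297 -0.013  -0.9732  0.8535]
 [ 0.      0.      0.      1.    ]]
0.1 [ 0.2033 -0.4838  0.2308] [ 0.9803  0.1976  0.     -0.0006] 0.9972216413199905 0.0187
```

View pics/top0.png

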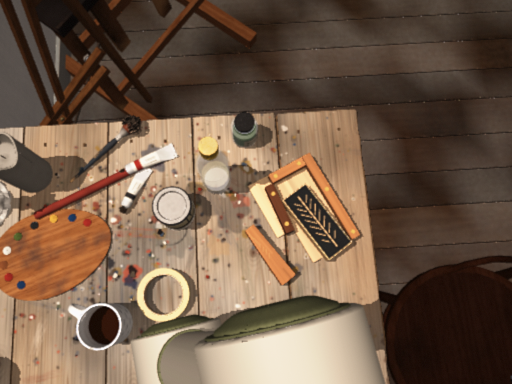

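View pics/scene0.png

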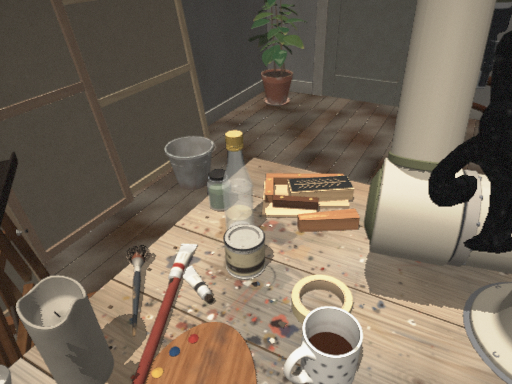

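Top view: the board is around (310,210), head stop near (290,170), fence at right (340,205), dark rail (282,208) and wedge (270,255). The tin is at (172,205), the bottle at (210,165) and the jar at (244,128). I'll enlarge the board region.

Run:
```python
import cv2
im=cv2.imread("pics/top0.png")[145:295,230:370]
cv2.imwrite("pics/crop0.png",cv2.resize(im,None,fx=4,fy=4,interpolation=cv2.INTER_CUBIC))
```

```text
(no output)
```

View pics/crop0.png

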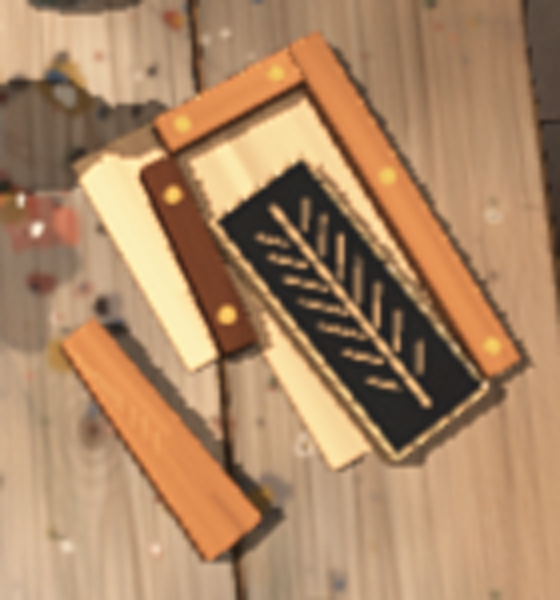

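The crop shows, in crop pixels (x4, offset 230,145):
- Fence/head inner corner: (302,83)
- Fence near end: (490,378)
- Head stop left end: (175,155)
- Block top corners: (303,163), (220,218), (398,458), (487,385)
- Wedge top corners: (93,320), (62,343), (208,558), (262,518)

```bash
cat > h.py <<'E'
import numpy as np,cv2
np.set_printoptions(precision=4,suppress=True)
def ray(f,px,z):
    K,V=f["mtx"],f["view"];R,t=V[:3,:3],V[:3,3]
    px=np.atleast_2d(px).astype(float)
    d=np.c_[px,np.ones(len(px))]@np.linalg.inv(K).T@R
    c=-R.T@t
    return (c+d*((z-c[2])/d[:,2])[:,None])[:,:2]
def proj(f,P):
    P=np.atleast_2d(P);c=P@f["view"][:3,:3].T+f["view"][:3,3]
    q=c@f["mtx"].T
    return q[:,:2]/q[:,2:]
def fit2d(src,dst):
    "rigid 2-D: dst=R src+t"
    a,b=np.mean(src,0),np.mean(dst,0)
    S,D=np.array(src)-a,np.array(dst)-b
    th=np.arctan2((S[:,0]*D[:,1]-S[:,1]*D[:,0]).sum(),(S*D).sum())
    R=np.array([[np.cos(th),-np.sin(th)],[np.sin(th),np.cos(th)]])
    t=b-R@a
    return th,t,np.linalg.norm(D-S@R.T,axis=1)
BL=np.array([[75,-30],[75,30],[-75,30],[-75,-30]])/1e3
WG=np.array([[65,-14],[65,8],[-65,21],[-65,-14]])/1e3
E
python3 - <<'E'
from h import *
f=np.load("top0.npz")
c=lambda p:np.array(p)/4+[230,145]-[.375,.375]
bd=ray(f,c([(302,83),(490,378),(175,155)]),.033)
th,t,e=fit2d(np.array([[75,-30],[-103,-30],[75,50]])/1e3,bd);print("board",th,t,e)
R=np.array([[np.cos(th),-np.sin(th)],[np.sin(th),np.cos(th)]])
for n,m,p,z in(("block",BL,[(303,163),(220,218),(398,458),(487,385)],.043),("wedge",WG,[(93,320),(62,343),(208,558),(262,518)],.034)):
    w=ray(f,c(p),z);a,b,e=fit2d(m,w);print(n,a,b,e*1e3,"in board",(b-t)@R*1e3,np.degrees(a-th))
    print([np.linalg.norm(w[i]-w[i-1]) for i in range(4)])
for n,px,z in(("jar",(244,121),.089),("tin",(172,202),.074),("bottle",(208,147),.232)): print(n,ray(f,px,z))
E
```

```text
board 0.46085962629264005 [ 0.5015 -0.2074] [0.0016 0.0008 0.0019]
block 0.5764372866225207 [ 0.4629 -0.2121] [5.9937 4.5766 2.2787 3.7656] in board [-36.6774  12.9249] 6.6221121428987635
[np.float64(0.14244161076594836), np.float64(0.051274059265054225), np.float64(0.1465962905927041), np.float64(0.057699153079699306)]
wedge 0.6344112755997783 [ 0.4059 -0.111 ] [2.5104 1.3643 2.9574 0.8164] in board [-42.7656 128.8656] 9.943777032833578
[np.float64(0.12784879099526064), np.float64(0.019412707878827668), np.float64(0.12710573235056694), np.float64(0.03295309820960312)]
jar [[ 0.6645 -0.0779]]
tin [[0.5118 0.0715]]
bottle [[ 0.5674 -0.0134]]
```

Block and wedge sizes check out. Before moving I need to know how far the shoulder housing (green ring) reaches towards the clamp, and what base angle the work poses need.

Run:
```python
from h import *
from bench import kinematics,env
T=np.load("top0.npz");S=np.load("scene0.npz")
for f in(T,S): print("cam",-f["view"][:3,:3].T@f["view"][:3,3])
for z in(.1,.2,.3,.4,.5,.6,.7): print(z,"top small",ray(T,[(135,340),(205,318)],z).ravel(),"top big",ray(T,[(205,335),(300,297)],z).ravel(),"scene ring top/bot",ray(S,[(388,158),(369,235)],z).ravel())
cl=np.array([[x,y,z] for x in(.13,.22) for y in(.16,.25) for z in(.29,.47)])
print(proj(S,cl).round(),proj(T,cl).round())
from scipy.spatial.transform import Rotation as Ro
th,t=.461,np.array([.5015,-.2074]);R=np.array([[np.cos(th),-np.sin(th)],[np.sin(th),np.cos(th)]])
W=lambda x,y:R@np.array([x,y])/1e3+t
def q(a,lean=0,ax=None):
    r=Ro.from_quat([np.cos(a/2),np.sin(a/2),0,0])
    if lean: r=Ro.from_rotvec(lean*np.array([np.cos(ax),np.sin(ax),0]))*r
    return r.as_quat()
for n,p,a in(("block",W(-37,13),.576),("blockpush",W(-120,0),.461),("wedge",(.378,-.132),.634),("wedgepush",W(-95,44),.461)):
  for lean in(0,.4,.8,1.1):
    # lean: hand body moves to world right (-y)
    for ax in (th,0.):
      j=kinematics.ik([*p,.05],q(a,lean,ax)); print(n,lean,ax,None if j is None else np.array(j))
```

```text
cam [ 0.3287 -0.0608  0.9554]
cam [0.2124 0.5329 0.5264]
0.1 top small [0.2623 0.1386 0.2922 0.0139] top big [ 0.2633  0.015   0.3183 -0.1582] scene ring top/bot [ 0.3322 -0.2935  0.2973  0.0017]
0.2 top small [0.2701 0.1153 0.2965 0.0051] top big [ 0.271   0.0062  0.3195 -0.1468] scene ring top/bot [ 0.3041 -0.0997  0.2774  0.1263]
0.3 top small [ 0.2778  0.092   0.3008 -0.0036] top big [ 0.2786 -0.0027  0.3207 -0.1354] scene ring top/bot [0.276  0.0941 0.2575 0.2509]
0.4 top small [ 0.2856  0.0687  0.305  -0.0123] top big [ 0.2863 -0.0116  0.322  -0.1241] scene ring top/bot [0.2479 0.2879 0.2376 0.3754]
0.5 top small [ 0.2934  0.0454  0.3093 -0.021 ] top big [ 0.2939 -0.0204  0.3232 -0.1127] scene ring top/bot [0.2198 0.4817 0.2177 0.5   ]
0.6 top small [ 0.3011  0.0221  0.3135 -0.0298] top big [ 0.3015 -0.0293  0.3244 -0.1013] scene ring top/bot [0.1918 0.6755 0.1978 0.6246]
0.7 top small [ 0.3089 -0.0012  0.3178 -0.0385] top big [ 0.3092 -0.0381  0.3256 -0.0899] scene ring top/bot [0.1637 0.8693 0.1779 0.7492]
[[523. 227.]
 [614.  29.]
 [526. 290.]
 [647.  59.]
 [425. 204.]
 [474
[... 1567 characters left out ...]
.4478  1.4014 -0.2386]
wedge 1.1 0.461 [-0.8113  0.8659  1.5359  0.2733  1.8123  0.0326]
wedge 1.1 0.0 [-0.9852  0.7835  1.7394  0.5161  1.6321 -0.307 ]
wedgepush 0 0.461 [-0.7492  0.3991  1.9251 -0.      0.8173  0.3606]
wedgepush 0 0.0 [-0.7492  0.3991  1.9251 -0.      0.8173  0.3606]
wedgepush 0.4 0.461 [-0.8161  0.5769  1.6872  0.1185  1.2641  0.2357]
wedgepush 0.4 0.0 [-0.8958  0.5275  1.778   0.2677  1.1682  0.0672]
wedgepush 0.8 0.461 [-0.8567  0.793   1.4619  0.1815  1.6689  0.1963]
wedgepush 0.8 0.0 [-0.9907  0.7161  1.624   0.4047  1.5172 -0.0557]
wedgepush 1.1 0.461 [-0.8741  0.9601  1.3153  0.2256  1.9459  0.1924]
wedgepush 1.1 0.0 [-1.0325  0.874   1.5166  0.4841  1.7625 -0.0966]
```

```bash
cat >> h.py <<'E'
from scipy.spatial.transform import Rotation as Ro
TH,T0=.461,np.array([.5015,-.2074])
def W(x,y): # board mm -> world xy
    c,s=np.cos(TH),np.sin(TH);return np.array([c*x-s*y,s*x+c*y])/1e3+T0
def q(a,right=0,back=0):
    "tool heading a; body leans to its right / backwards"
    r=Ro.from_euler('ZXY',[a,right,-back])*Ro.from_quat([1,0,0,0])
    return r.as_quat()
def axis(j,lat,z,zs=.21):
    f=(z-zs)*np.tan(j[1]);c,s=np.cos(j[0]),np.sin(j[0])
    return np.array([-lat*s+f*c,lat*c+f*s,z])
def clear(j,lat=.2,rad=.07):
    "upper arm (lateral span lat+-) to clamp head box"
    d=[]
    for l in(lat,.285-.02):
        for z in np.linspace(.21,.47,27) if l==lat else [.21]:
            p=axis(j,l,z);b=np.clip(p,[.13,.16,.29],[.22,.25,.47]);d.append(np.linalg.norm(p-b))
    return min(d)-rad
E
python3 - <<'E'
from h import *
from bench import kinematics
S=np.load("scene0.npz")
for lat in(.14,.17,.2,.23): print(lat,proj(S,[axis([-1.396,.313],lat,z) for z in(.35,.4,.45)]).round(0).ravel())
for n,p,z,a in(("block",W(-37,13),.03,.576),("block+pi",W(-37,13),.03,.576-np.pi),("blockend",W(0,0),.03,.461),("blockpush",W(-90,0),.03,.461),("wedge",(.378,-.132),.01,.634),("wedgeins",W(-95,44),.02,.461)):
  for rt,bk in((0,0),(0,.2),(0,.4),(0,.6),(.3,0),(.3,.3),(.6,0),(.9,0)):
      j=kinematics.ik([*p,z],q(a,rt,bk)); print(n,rt,bk,None if j is None else (np.array(j),"clr",clear(j).round(3)))
E
```

```text
0.14 [521. 105. 533.  61. 546.  13.]
0.17 [495. 103. 505.  59. 517.  13.]
0.2 [469. 101. 479.  58. 489.  12.]
0.23 [444.  99. 453.  56. 462.  11.]
block 0 0 (array([-0.6607,  0.5364,  1.7611, -0.    ,  0.8441,  0.3341]), 'clr', np.float64(-0.041))
block 0 0.2 (array([-0.7616,  0.5042,  1.8391,  0.2809,  0.7714,  0.0337]), 'clr', np.float64(-0.027))
block 0 0.4 (array([-0.866 ,  0.5014,  1.9052,  0.587 ,  0.7716, -0.3053]), 'clr', np.float64(-0.011))
block 0 0.6 (array([-0.9672,  0.5309,  1.9561,  0.8557,  0.8444, -0.6195]), 'clr', np.float64(0.007))
block 0.3 0 (array([-0.7045,  0.6643,  1.5611,  0.0907,  1.2057,  0.2455]), 'clr', np.float64(-0.027))
block 0.3 0.3 (array([-0.8384,  0.6244,  1.6772,  0.3825,  1.1198, -0.0149]), 'clr', np.float64(-0.009))
block 0.6 0 (array([-0.7359,  0.821 ,  1.3598,  0.1451,  1.5454,  0.2115]), 'clr', np.float64(-0.014))
block 0.9 0 (array([-0.757 ,  0.9913,  1.1675,  0.1939,  1.8636,  0.2062]), 'clr', np.float64(-0.002))
block+pi 0 0 (array([-0.6607,  0.5364,  1.7611, -0.    ,  0.8441, -2.8075]), 'clr', np.float64(-0.041))
block+pi 0 0.2 (array([-0.
[... 3294 characters left out ...]
,  2.0229,  0.3163,  0.6682, -0.0015]), 'clr', np.float64(-0.015))
wedgeins 0 0.4 (array([-0.9863,  0.4272,  2.0915,  0.6596,  0.6824, -0.4078]), 'clr', np.float64(0.005))
wedgeins 0 0.6 (array([-1.1059,  0.467 ,  2.1435,  0.9357,  0.7774, -0.764 ]), 'clr', np.float64(0.022))
wedgeins 0.3 0 (array([-0.8022,  0.5799,  1.7603,  0.1011,  1.0902,  0.2478]), 'clr', np.float64(-0.017))
wedgeins 0.3 0.3 (array([-0.9538,  0.5435,  1.8756,  0.4073,  1.0116, -0.0668]), 'clr', np.float64(0.005))
wedgeins 0.6 0 (array([-0.8392,  0.7322,  1.5792,  0.1534,  1.4148,  0.2011]), 'clr', np.float64(-0.003))
wedgeins 0.9 0 (array([-0.8635,  0.8985,  1.409 ,  0.1942,  1.7164,  0.1835]), 'clr', np.float64(0.007))
```

Upright work would bring the upper arm into the clamp, and leaning the hand back by about 0.7 rad clears it. It also keeps the pads vertical for gripping. Plan:
1. Push the block's left side onto the fence, behind the rail.
2. Push its near end onto the head stop.
3. Carry the wedge into the mouth of the gap.
4. Push the wedge's thick end until it is tight.

Run:
```python
from h import *
from bench import env,kinematics,monitor,eyes
B=.7;Q=q(TH,0,B)
P=lambda x,y,z:[*W(x,y),z]
for p in(P(-50,76,.12),P(-50,40,.022),P(-140,3,.02),P(-85,3,.02),P(-150,48,.022),P(-95,48,.022)):
    j=kinematics.ik(p,Q);print(None if j is None else (np.array(j),clear(j),clear(j,.23)))
def rep(n):
    s=monitor.sense();d=np.array(s["position"]);c,si=np.cos(TH),np.sin(TH);e=(d[:2]-T0)*1e3
    print(n,s["clock"],"board",[c*e[0]+si*e[1],-si*e[0]+c*e[1],d[2]*1e3],"F",np.array(s["contact_force"]))
env.close_gripper(20)
env.reach(P(-50,76,.12),Q);rep("above")
env.movel(P(-50,76,.022),.1);rep("down")
h=env.movel(P(-50,38,.022),.03,guard=8);print(h);rep("side")
env.movel(P(-50,55,.022),.08)
f=eyes.grab_frame("top");cv2.imwrite("pics/a.png",cv2.resize(f["frame"][135:285,225:375,::-1],None,fx=4,fy=4,interpolation=cv2.INTER_CUBIC))
```

```text
(array([-1.0325,  0.2212,  2.1573,  0.9165,  0.9433, -0.5524]), np.float64(0.0016872587676918793), np.float64(-0.01350118732189265))
(array([-1.0399,  0.5171,  2.112 ,  1.0893,  0.8112, -0.8304]), np.float64(0.014494822093592818), np.float64(0.004382162470386267))
(array([-1.2695,  0.5388,  2.0733,  0.9295,  0.9168, -0.8914]), np.float64(0.04880080688274187), np.float64(0.04880080688274187))
(array([-1.1317,  0.5517,  2.0432,  1.0042,  0.8685, -0.8217]), np.float64(0.025063582668970366), np.float64(0.023444875762334824))
(array([-1.3186,  0.4796,  2.2016,  0.9408,  0.8946, -0.9796]), np.float64(0.058662273356732186), np.float64(0.057772504521832))
(array([-1.1625,  0.4916,  2.1725,  1.0354,  0.845 , -0.9103]), np.float64(0.029704139164077006), np.float64(0.02697506081425062))
above 2.3417 board [np.float64(-50.222777442344395), np.float64(75.14788694876), np.float64(120.3063011685986)] F [-0.5997 -0.7407 -0.9341]
down 3.475 board [np.float64(-49.987858736420336), np.float64(75.74752356091528), np.float64(22.311461881602458)] F [-0.0706  0.6967  1.2702]
True
side 4.5083 board [np.float64(-49.49751795079992), np.float64(43.41340294455183), np.float64(21.8339670588078)] F [ 0.9512 -0.3967 -0.0297]
```

View pics/a.png

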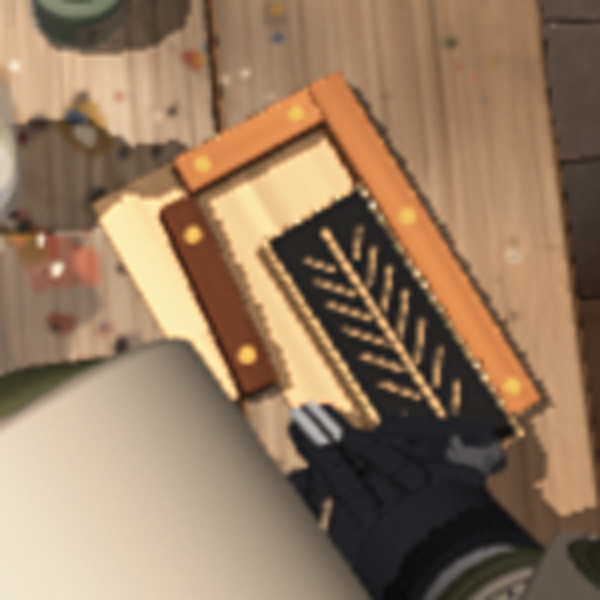

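The block now lies along the fence, with its far end at crop (270,245)-(360,190), short of the head stop. Next I push the near end.

```bash
cat >> h.py <<'E'
from bench import env,kinematics,monitor,eyes
P=lambda x,y,z:[*W(x,y),z]
def rep(n):
    s=monitor.sense();d=np.array(s["position"]);c,si=np.cos(TH),np.sin(TH);e=(d[:2]-T0)*1e3
    print(n,round(s["clock"],2),"board",np.array([c*e[0]+si*e[1],-si*e[0]+c*e[1],d[2]*1e3]).round(1),"F",np.array(s["contact_force"]).round(1),"gap",round(s["finger_gap"],3))
def shot(n,box=(135,285,225,375)):
    f=eyes.grab_frame("top");np.savez(n+".npz",**f);a,b,c,d=box
    cv2.imwrite(f"pics/{n}.png",cv2.resize(f["frame"][a:b,c:d,::-1],None,fx=4,fy=4,interpolation=cv2.INTER_CUBIC))
E
python3 - <<'E'
from h import *
Q=q(TH,0,.7)
env.movel(P(-50,58,.085),.2)
env.movel(P(-150,2,.085),.25);rep("a")
env.movel(P(-150,2,.02),.12)
h=env.movel(P(-79,2,.02),.04,guard=15);print(h);rep("push")
env.movel(P(-110,2,.02),.15);env.movel(P(-150,30,.1),.25)
Qw=q(.634,0,.7)
env.release()
u=np.array([np.cos(.634),np.sin(.634)]);g=np.array([.4059,-.111])-.024*u
env.reach([*(g-.03*u),.13],Qw);rep("wedge above");j=monitor.sense()["joints"];print(clear(j),clear(j,.23))
shot("b",(150,300,225,375))
f=eyes.grab_frame("wrist");cv2.imwrite("pics/w.png",f["frame"][:,:,::-1]);np.savez("w.npz",**f)
E
```

```text
a 5.92 board [-149.7    2.7   84.2] F [ 0.4  0.6 -1. ] gap 0.003
False
push 8.54 board [-79.2   1.9  20. ] F [-0.6  0.2  0. ] gap -0.001
wedge above 10.72 board [-95.7 119.5 130.3] F [ 0.6 -0.1  0.2] gap 0.999
0.02037807421621768 0.008598208399149182
```

View pics/b.png

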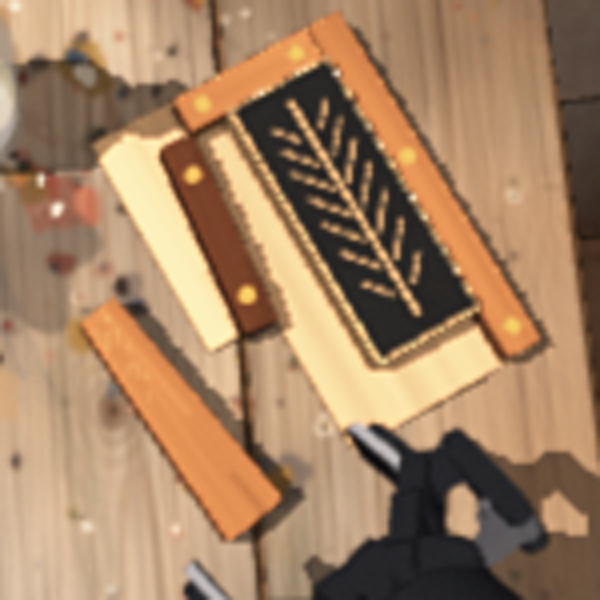

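View pics/w.png

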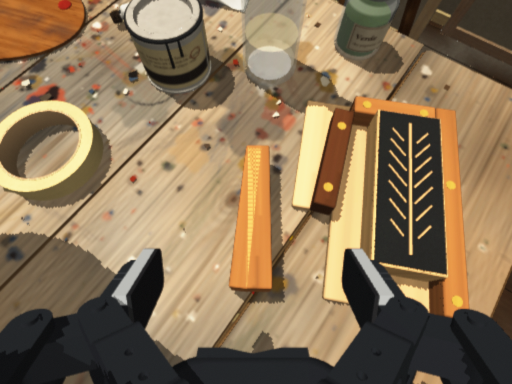

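The block sits along the fence with its far end at or within 1-2 mm of the head stop; the guard never tripped, so I'll push further. In crop b the wedge top corners are (115,300), (80,322), (228,538), (281,492). In the wrist view they are about (268,147), (247,147), (231,288), (271,290).

Run:
```python
from h import *
f=np.load("b.npz");g=np.load("w.npz")
c=lambda p:np.array(p)/4+[225,150]-[.375,.375]
for n,w in(("top",ray(f,c([(115,300),(80,322),(228,538),(281,492)]),.034)),("wrist",ray(g,[(268,147),(247,147),(231,288),(271,290)],.034))):
    print(n,fit2d(WG,w))
w=ray(f,c([(333,65),(232,112),(380,364),(478,308)]),.043);th,t,e=fit2d(BL,w)
bd=ray(f,c([(321,48),(510,357),(192,133)]),.033);print("board",fit2d(np.array([[75,-30],[-103,-30],[75,50]])/1e3,bd))
print("block",th,t,e,(t-T0)@np.array([[np.cos(TH),-np.sin(TH)],[np.sin(TH),np.cos(TH)]])*1e3)
# finish block push
Q=q(TH,0,.7)
env.close_gripper(20)
env.reach(P(-115,2,.09),Q);env.movel(P(-115,2,.02),.12)
h=env.movel(P(-88,2,.02),.1,guard=15) or env.movel(P(-68,2,.02),.02,guard=20);print(h);rep("push")
```

```text
top (np.float64(0.6400135445155313), array([ 0.4067, -0.1109]), array([0.0035, 0.0007, 0.0021, 0.0019]))
wrist (np.float64(0.6366091929131734), array([ 0.4066, -0.1146]), array([0.0016, 0.0013, 0.0026, 0.0016]))
board (np.float64(0.45960111767655465), array([ 0.5047, -0.207 ]), array([0.004 , 0.0021, 0.002 ]))
block 0.4373153127097963 [ 0.5008 -0.2076] [0.0045 0.0015 0.003  0.0034] [-0.76    0.1112]
True
push 13.89 board [-79.1   1.6  19.5] F [-6.7 -2.8  2.2] gap 0.001
```

The block is firmly seated: the push stopped at 20 N. Now the wedge: grip near the thick end with the tool parallel to the straight side, lift, lower behind the gap and slide in.

Run:
```python
from h import *
A=.637;Qw=q(A,0,.7);Q=q(TH,0,.7)
u=np.array([np.cos(A),np.sin(A)]);v=np.array([-u[1],u[0]])
g=np.array([.4066,-.113])-.024*u+.002*v
env.movel(P(-110,2,.02),.15);env.movel(P(-120,30,.11),.25)
env.release();env.reach([*g,.10],Qw);env.movel([*g,.012],.1);rep("at wedge")
env.close_gripper(40);rep("gripped")
env.movel([*g,.085],.12)
env.movel(P(-124,48,.085),.15,frame=Q);rep("over");j=monitor.sense()["joints"];print(np.array(j),clear(j))
shot("c",(150,300,225,375))
```

```text
at wedge 17.1 board [-67.  124.2  12.2] F [-0.4  0.1  0.7] gap 0.999
gripped 17.63 board [-66.9 124.2  12.3] F [-2.4 -0.5  5.7] gap 0.384
over 19.18 board [-123.7   48.8   84.8] F [0.5 0.4 0.8] gap 0.385
[-1.2439  0.3153  2.1692  0.872   0.9861 -0.7571] 0.0438905062855713
```

View pics/c.png

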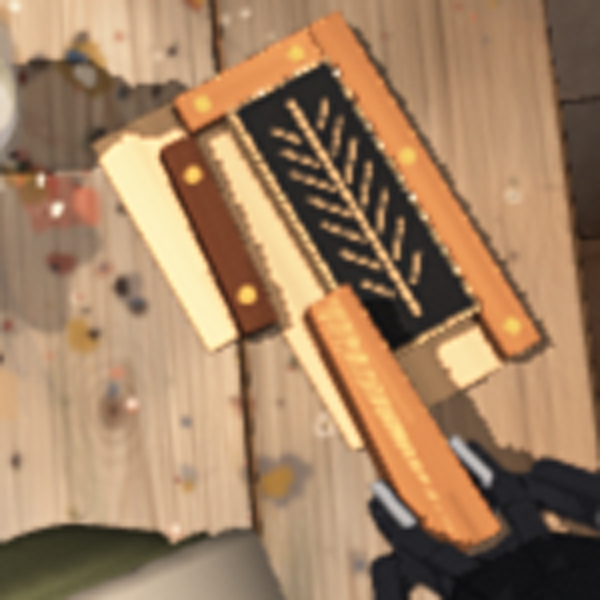

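The wedge is held with its thin end at crop (307,310)-(350,288) and its straight side running to about (500,528), all raised to z≈0.107. I'll check that side's heading and offset, then lower and slide in.

Run:
```python
from h import *
f=np.load("c.npz");c=lambda p:np.array(p)/4+[225,150]-[.375,.375]
Rb=np.array([[np.cos(TH),-np.sin(TH)],[np.sin(TH),np.cos(TH)]])
w=(ray(f,c([(350,288),(307,310),(500,528),(425,400)]),.107)-T0)@Rb*1e3;print(w)
Q=q(TH,0,.7)
env.movel(P(-124,48,.023),.1,guard=12);rep("down")
h=env.movel(P(-88,48,.023),.06,guard=8);print(h);rep("in")
shot("d",(150,300,225,375))
```

```text
[[ -37.0911   35.9612]
 [ -35.9241   58.5765]
 [-163.2256   34.8118]
 [ -98.0252   33.4366]]
down 19.99 board [-123.9   47.9   23.3] F [ 0.   0.6 -0.7] gap 0.383
False
in 20.74 board [-88.   47.9  23.1] F [ 0.1 -0.7 -0.3] gap 0.381
```

View pics/d.png

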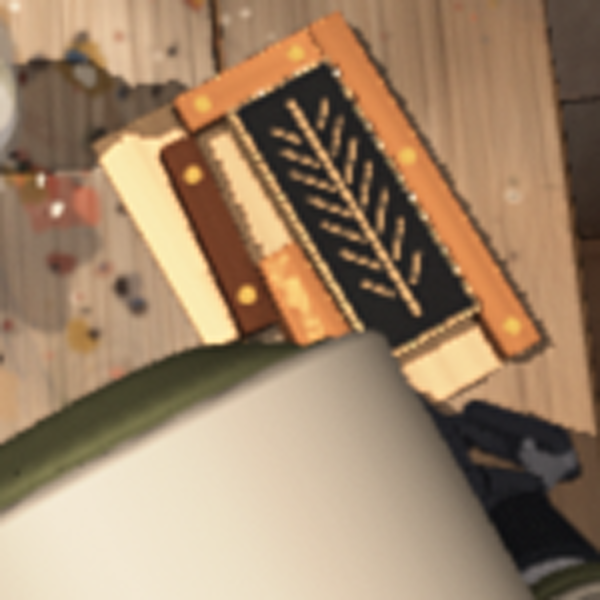

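The thin end is in the gap at crop (280,250), beside the block. Next: lower, release, back out and push the thick end.

Run:
```python
from h import *
env.movel(P(-88,48,.0208),.02,guard=8);rep("low")
env.release()
env.movel(P(-128,48,.07),.15);env.movel(P(-165,47,.1),.2)
env.close_gripper(20)
env.movel(P(-165,47,.022),.12);rep("behind")
h=env.movel(P(-138,47,.022),.1,guard=15) or env.movel(P(-76,47,.022),.03,guard=35);print(h);rep("pushed")
env.hold(.3);rep("hold")
```

```text
low 21.0 board [-88.   47.6  21.3] F [-2.2 -0.4  5.5] gap 0.381
behind 24.1 board [-165.    46.8   22.3] F [-0.1 -0.1 -0.8] gap 0.002
True
pushed 26.06 board [-88.3  44.2  21.4] F [-6.8 -3.   1.7] gap -0.001
hold 26.36 board [-88.3  44.2  21.4] F [-7.8 -3.   1.6] gap 0.003
```

It stopped at TCP x = -88.3 mm, where a tight wedge should put it. I'll back off and look.

Run:
```python
from h import *
env.movel(P(-115,46,.022),.1)
h=env.movel(P(-95,46,.022),.08,guard=15) or env.movel(P(-76,46,.022),.02,guard=40);print(h);rep("again")
env.movel(P(-120,46,.022),.1);env.movel(P(-160,30,.12),.2)
env.set_joints([-1.396,.313,1.498,0,1.331,-.223]);rep("home")
shot("e",(145,270,235,375))
f=eyes.grab_frame("scene");cv2.imwrite("pics/e2.png",cv2.resize(f["frame"][120:250,190:380,::-1],None,fx=4,fy=4,interpolation=cv2.INTER_CUBIC))
t=eyes.grab_frame("top")["frame"];o=np.load("top0.npz")["frame"]
d=np.abs(t.astype(int)-o).max(2)
for n,(r,c) in dict(jar=(126,244),tin=(205,172),bottle=(165,210)).items(): print(n,d[r-20:r+20,c-20:c+20].mean())
```

```text
True
again 27.72 board [-88.3  45.4  21.3] F [-6.8 -3.1  2.1] gap 0.003
home 29.98 board [-388.9 -114.3  229.7] F [-0.8  0.6 -0.1] gap -0.003
jar 1.498125
tin 1.246875
bottle 1.230625
```

View pics/e.png

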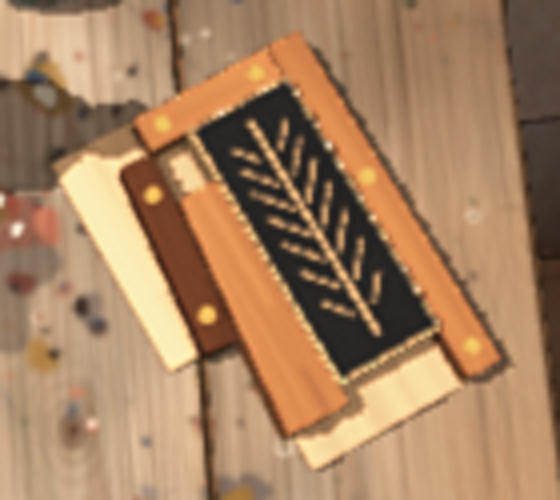

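View pics/e2.png

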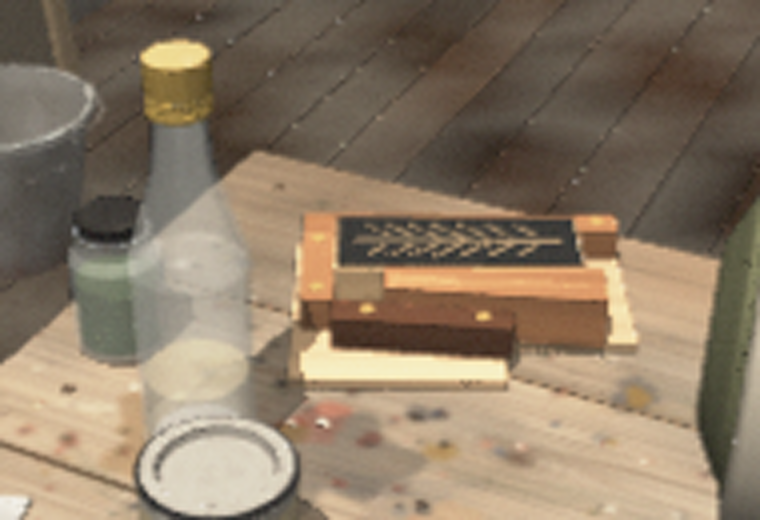

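The block sits square on the head stop and flush along the fence. The wedge fills the gap, with its thick end about 10 mm proud of the block; a second push did not move it. The bystanders are unmoved, so I'm handing in.

```bash
python3 -c "
from bench import job
print(job.hand_in())"
```

```text
the job is handed in; nothing more can be done
None
```

The job is handed in: the block is seated on the head stop and flush along the fence, the wedge is tight beside it, and the tin, bottle and jar have not moved; it took about 30 s of the 67 s allowed.

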